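# Mix one sample vial on the vortex mixer

## Robot

A 6-joint arm with a two-finger parallel gripper is mounted at the origin on a cart in front of the work surface, level with it; the furniture and walls round the work are solid. World frame = base frame: x ahead of the robot, y to its left, z up, the work surface at z = 0. Lengths are in m, angles in degrees, forces in N, time in s.
With the tool pointing down it reaches from about 0.375 to 0.75 m from the base axis. Payload 9 kg.
Tool frame: the origin (TCP) lies where the fingers leave the gripper's body, on its centre line; the fingertips stand 73 mm ahead of it and the grasp point (between the pads) lies 54 mm ahead of it (robot.tip_reach is the distance from the TCP to the fingertips, in m); z points along the fingers, y is the direction in which the jaws open and shut (so a half turn about z gives the same grasp; the last joint's range is limited). The gripper opens to 85 mm and grips with 20 to 120 N. Pads are 22 mm wide; open, the fingers measure 114 mm over their backs; the gripper's body (76 mm by 85 mm) begins 54 mm behind the grasp point. The pads swing forward as they close: fully open they stand 13 mm farther back than shut.
Start: joints at [52.729, 5.964, 5.575, 89.605, 0, 77.527], TCP at [0.252, 0.545, 0.304] pointing down, gripper open.
Joint ranges: [-171.21, 171.21], [-48.23, 106.86], [-62.78, 66.21], [-105.2, 120.99], [-86.42, 89.51], [-180, 180]. Speed limits (degrees/s): [127.2, 127.2, 147.25, 180, 180, 180].

## Interface

Orientations are given as [roll, pitch, yaw] about the fixed x, y, z axes, in that order (R = Rz(yaw) Ry(pitch) Rx(roll)).
In Python, from plant import robot gives the robot as it stands. Calls block until the motion is done:
- robot.move_pose(position, orientation): joint-space move of the TCP to a pose.
- robot.line_to(position, vel=0.15, rotation=None, guard=None): straight line of the TCP; rotation=None keeps the orientation; vel is the mean speed in m/s. With guard (N) it stops when the force on the tool has changed by that much, and returns True; else False.
- robot.goto_joints(angles): joint-space move.
- robot.set_gripper(opening): finger opening in m; the grip force is fixed at half the most; returns when the fingers have stopped.
- robot.pause(seconds).
- robot.ik(position, orientation): joint angles nearest the present ones, or None.
- robot.observe(): the state.
- robot.grab_frame(name): name is "scene" or "top"; returns the picture (420x560x3 uint8, blue, green, red); there is no depth.
- robot.get_calibration(name): a dict with "vertical_fov" (degrees; the focal length in pixels is half the picture's height over the tangent of half this angle, whatever the lens; pixels are square), "cx", "cy" (the principal point, pixels), "k1" (the pictures are not rectified: a ray, as slopes to the right and down, at radius r is drawn at 1 + k1 r^2 times it, then the intrinsics apply), "rvec" (rotation vector, rad) and "tvec" (3), from world to camera coordinates, as OpenCV has them. Camera axes: x right, y down, z forward; pixel columns grow to the right and rows downward; lengths in m; the calibration is good to about 2 mm. A picture is of the moment at which its call begins. get_calibration takes no time and is no camera call.
A pose or a line that the arm cannot do raises robot.IKError and nothing moves.
- robot.job_done(): hands the job in, once; it reports no verdict.
The state is a dict: "time": time; "q": joint angles; "qvel": joint speeds; "joint_torque": joint torques, N m; "tool_pos": TCP position; "tcp_rot": TCP orientation; "ft_force": force on the tool from outside, world axes, zero at the start; "torque": the same for the moment, N m; "gripper_width": finger opening in m.
Only numpy, scipy, OpenCV 4.12 (cv2) and the standard library are available. Lean on these libraries where they do the work, as an engineer would, in place of code of your own. Each camera call takes 0.05 s, during which the arm holds its last target. There are 200 camera calls.

## Task

Lift the standing sample vial out of the divided bin, leaving everything else as it is, and set it upright in the rubber cup on top of the vortex mixer. Push the cup down with the vial to about half of its 14 mm spring travel, so that it neither rises nor bottoms out, and keep it there for at least three seconds. Finish while still gripping the vial and holding the cup down: do not let go or ease off.

Things in the scene. Friction and masses are not known exactly. Their poses are not given: they have to be found in the camera images.
- vial: the only standing vial: clear glass, white ribbed cap, closed; 56 mm tall, body 16 mm in diameter, the cap (17 mm in diameter) is its top 12 mm; stands loose in one of the four compartments of the bin (which one varies); 15 to 35 g; origin at the centre of its underside, z up along it
- bin: grey plastic open bin fixed to the table, 128 x 128 mm and 26 mm high, 4 mm walls, inner floor 4 mm above the table, divided by two crossing walls as high as the rim into four compartments of about 58 x 58 mm; origin at the centre of its underside, x and y along its sides, compartment centres at x, y = +-31 mm
- lying_vial: a similar vial lying on its side in another compartment, 17 mm thick, 56 mm long; leave it; origin at its middle, on its underside
- rubber: eraser lying in another compartment, 21 x 44 x 13 mm; leave it; origin at the centre of its underside
- stick: black USB stick lying in the last compartment, 17 x 53 x 8 mm; leave it; origin at the centre of its underside
- mouse: black computer mouse, 112 x 56 x 37 mm, on the table; leave it; origin at the centre of its underside
- beaker: clear plastic beaker, 62 mm in diameter, 88 mm tall, standing on the table; leave it; origin at the centre of its underside
- mixer: mini vortex mixer fixed to the table: round white body, 90 mm in diameter and 58 mm high, with a black dial on its side and a black rubber cup on top; it stands between a tall microscope (to its right, seen from the robot) and the computer with its monitor (beyond it to the left), both solid; origin at the centre of its underside, z up through the middle of the cup
- cup_floor (a point): centre of the inner floor of the rubber cup, on which the vial stands; 80 mm above the table with the cup up; moves down with the cup. The cup's rim is 16 mm above this point and 48 mm in diameter; its bore is a funnel, about 36 mm wide at the rim narrowing to 24 mm at 10 mm below the rim and straight from there down
- cup (a joint): how far the cup is pushed straight down: 0 = up, 0.014 m = bottomed out at its stop; it springs back. Starting it takes about 2 N, 7 mm takes about 4 N, the stop about 6.5 N

How it is judged (in metres and radians):
On the way, in this order (a step that is already met when the one before it is completed fails the run):
1. the vial is lifted clear of the bin in the gripper (height (world z) of vial above 0.04 m and contact force between the fingers and vial above 1 N and contact force between vial and bin below 0.1 N), for 0.2 s.
2. the gripped vial keeps the cup pressed 4 to 10 mm down for 3 s without a break (value of joint cup between 0.004 and 0.01 m and distance between vial and cup_floor below 0.008 m and contact force between the fingers and vial above 1 N), for 3 s.
At the end, for the whole second after the job is handed in: The vial, still gripped, stands upright (0.2 rad) on the cup floor within 7 mm of its centre and holds the cup 4 to 10 mm down; the robot itself does not touch the mixer; the bin's other contents are within 30 mm of where they were (all of step 2 and horizontal distance between vial and cup_floor below 0.007 m and angle between vial's own z axis and vertical below 0.2 rad and contact force between vial and mixer above 1 N and contact force between each of the arm, the fingers and mixer below 0.5 N and distance of each of lying_vial, rubber, stick from where it was at the start of the episode below 0.03 m); the arm keeps its last pose, push and grip.
It fails at once if another thing in the bin or on the table is moved by more than 30 mm (distance of any of lying_vial, rubber, stick, mouse, beaker from where it was at the start of the episode above 0.03 m).
It also fails if it takes over 46 s, if anything falls off the work surface, if the arm or the gripper's body presses on something with over 40 N, if the wrist force passes 120 N, or if a joint passes its speed limit or range.

## Working session

There is one attempt and no reset: what is moved stays moved. The work goes in short steps, each a Python script; the robot and the scene stay as the last script left them, time stands still between calls to the robot, and variables do not carry over. Pictures are saved under pics/ and viewed, about 8 in all and at most 12, crops included, and the job is handed in when it is done.

```bash
mkdir -p pics; ls; python3 - <<'E'
from plant import robot
import cv2
for n in("scene","top"):
    cv2.imwrite(f"pics/{n}0.png",robot.grab_frame(n)); print(n,robot.get_calibration(n))
print(robot.observe())
E
```

```text
pics
scene {'vertical_fov': 47.14923116841235, 'cx': 268.0640531944507, 'cy': 214.36103357366522, 'k1': 0.02543816711895664, 'rvec': array([ 0.87171088, -2.41182233,  1.21032774]), 'tvec': array([0.60969898, 0.11024424, 1.01381732])}
top {'vertical_fov': 47.40411349423144, 'cx': 279.84219864125237, 'cy': 210.9585032415581, 'k1': -0.029194307360007374, 'rvec': array([ 2.19657788, -2.18805366,  0.08095927]), 'tvec': array([0.34194257, 0.53981606, 0.9564014 ])}
{'time': 0.1, 'q': array([ 5.27298834e+01,  5.99728560e+00,  5.53050097e+00,  8.96050758e+01,
       -1.83859953e-03,  7.75256096e+01]), 'qvel': array([-0.05397076, -0.06354335,  0.11362822,  0.06013726, -0.02122507,
        0.0311091 ]), 'joint_torque': array([ 5.93727615e-03, -5.58208001e+01,  5.04719245e+01,  1.30603925e-02,
       -3.12700759e-04, -1.31996455e-05]), 'tool_pos': array([0.25150088, 0.54449935, 0.30316895]), 'tcp_rot': array([-1.79929439e+02, -1.37268823e-02,  1.55204267e+02]), 'ft_force': array([-0.22980736,  0.93942356,  0.45704818]), 'torque': array([-0.01316363, -0.01588049,  0.06081877]), 'gripper_width': 0.08559705526600585}
```

View pics/scene0.png

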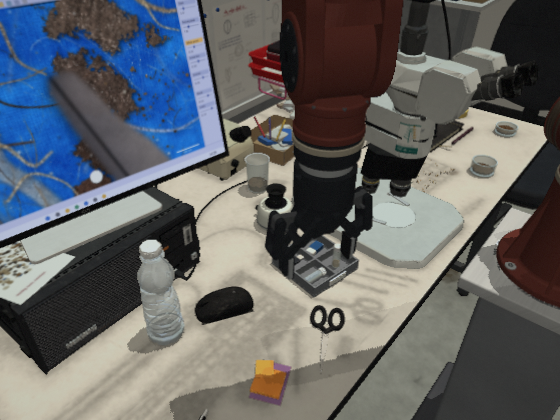

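View pics/top0.png

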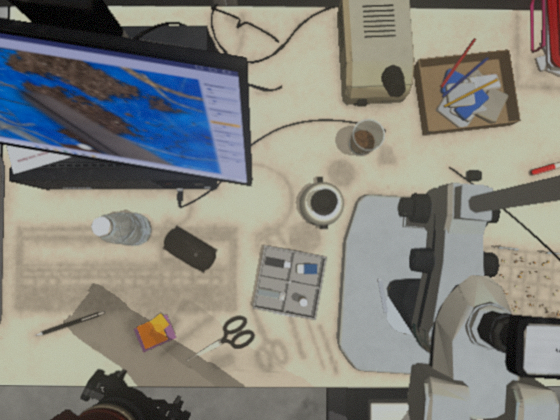

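The scene view shows the bin partly hidden by the gripper. In the top view the bin is around (290,281), the mixer around (321,201), the beaker at (362,137) and the mouse at (190,250). I'll enlarge the bin and mixer area.

```bash
cat > h.py <<'E'
import numpy as np, cv2
from plant import robot
def cam(n):
    c=robot.get_calibration(n); f=210/np.tan(np.radians(c["vertical_fov"]/2))
    return np.array([[f,0,c["cx"]],[0,f,c["cy"]],[0,0,1]]),np.array([c["k1"],0,0,0.]),np.array(c["rvec"]),np.array(c["tvec"])
def proj(n,p):
    K,d,r,t=cam(n); return cv2.projectPoints(np.float64(p).reshape(-1,3),r,t,K,d)[0][:,0]
def world(n,uv,z):
    K,d,r,t=cam(n); u=cv2.undistortPoints(np.float64(uv).reshape(-1,1,2),K,d)[:,0]
    R=cv2.Rodrigues(r)[0]; C=-R.T@t; D=np.c_[u,np.ones(len(u))]@R
    return C+D*((z-C[2])/D[:,2])[:,None]
def crop(n,x,y,w,h,s,out,img=None):
    img=robot.grab_frame(n) if img is None else img
    cv2.imwrite(out,cv2.resize(img[y:y+h,x:x+w],None,fx=s,fy=s,interpolation=cv2.INTER_CUBIC))
E
python3 - <<'E'
from h import *
crop("top",245,170,120,150,4,"pics/c1.png",cv2.imread("pics/top0.png"))
print(world("top",[[290,281]],0.026),world("top",[[323,201]],0.096),world("top",[[190,250],[362,137]],0.0))
K,d,r,t=cam("top");print(-cv2.Rodrigues(r)[0].T@t)
E
```

```text
[[0.39788979 0.3233513  0.026     ]] [[0.55226132 0.2640581  0.096     ]] [[0.45836051 0.52825895 0.        ]
 [0.69549363 0.17237613 0.        ]]
[0.47501224 0.35221288 0.98657955]
```

View pics/c1.png

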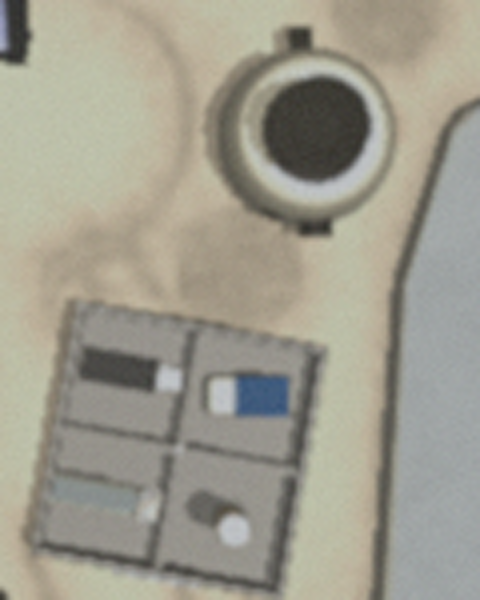

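Readings from the enlarged crop:
- Vial cap: centre at crop (235,530).
- Bin rim corners: (75,300), (325,347), (278,592), (30,545).
- Cup rim: centre at (317,128).

I'll compute positions and check the microscope's height against the arm's route.

```bash
python3 - <<'E'
from h import *
o=np.array([245,170])
c2p=lambda l:(np.array(l)+.5)/4-.5+o
B=world("top",c2p([[75,300],[325,347],[278,592],[30,545]]),.026)
print(B, np.linalg.norm(B-np.roll(B,1,0),axis=1), B.mean(0))
d=B[0]-B[3]; yaw=np.degrees(np.arctan2(d[1],d[0])); print("binyaw",yaw)
v=world("top",c2p([[235,530]]),.060)[0]; a=np.radians(yaw)
r=(v-B.mean(0))[:2]; print("vial",v,"in bin",np.cos(a)*r[0]+np.sin(a)*r[1],-np.sin(a)*r[0]+np.cos(a)*r[1],"reach",np.hypot(*v[:2]))
m=world("top",c2p([[317,128]]),.096)[0]; print("cup",m,np.hypot(*m[:2]))
im=cv2.imread("pics/scene0.png"); 
im=cv2.resize(im,(784,588),interpolation=cv2.INTER_CUBIC)
for uv,col in(((398,205),(0,0,255)),((388,290),(0,255,0)),((412,272),(255,0,0))):
  for z in(.1,.2,.3,.4,.5):
    p=world("top",[uv],z)[0]; q=proj("scene",p)[0]; print(uv,p.round(3),q.round())
    q=(q*1.4).astype(int); cv2.circle(im,tuple(map(int,q)),3,col,-1); cv2.putText(im,str(int(z*10)),(int(q[0])+4,int(q[1])),0,.5,col,1)
for p,col in((m,(255,0,255)),(v,(255,255,0))):
  q=(proj("scene",p)[0]*1.4).astype(int); cv2.circle(im,tuple(map(int,q)),2,col,-1)
cv2.imwrite("pics/ov.png",im)
for p in([m[0],m[1],.25],[v[0],v[1],.2]):
  for y in range(-180,180,30):
    k=robot.ik(p,[180,0,y]); print(y,None if k is None else np.round(k,0))
E
```

```text
[[0.47012162 0.37686354 0.026     ]
 [0.44706876 0.25159624 0.026     ]
 [0.32562446 0.27520171 0.026     ]
 [0.34849491 0.39854854 0.026     ]] [0.12354472 0.12737084 0.12371716 0.12544919] [0.39782744 0.32555251 0.026     ]
binyaw -10.109128164225142
vial [0.36036071 0.29858382 0.06      ] in bin -0.03215142901748542 -0.03312630260740277 reach 0.46798732124043707
cup [0.55109562 0.26242237 0.096     ] 0.61038666274529
(398, 205) [0.545 0.124 0.1  ] [314. 164.]
(398, 205) [0.537 0.15  0.2  ] [313. 131.]
(398, 205) [0.529 0.176 0.3  ] [312.  93.]
(398, 205) [0.521 0.201 0.4  ] [310.  47.]
(398, 205) [0.513 0.227 0.5  ] [308.  -7.]
(388, 290) [0.388 0.145 0.1  ] [367. 191.]
(388, 290) [0.398 0.168 0.2  ] [363. 154.]
(388, 290) [0.407 0.191 0.3  ] [359. 111.]
(388, 290) [0.417 0.215 0.4  ] [354.  61.]
(388, 290) [0.427 0.238 0.5  ] [347.   3.]
(412, 272) [0.421 0.1   0.1  ] [365. 177.]
(412, 272) [0.427 0.128 0.2  ] [361. 142.]
(412, 272) [0.433 0.157 0.3  ] [357. 102.]
(412, 272) [0.439 0.185 0.4  ] [352.  54.]
(412, 272) [0.445 0.214 0.5  ] [346.  -2.]
-180 [13.  8.  2. 84.  0. 13.]
-150 [ 13.   8.   2.  84.   0. -17.]
-120 [ 13.   8.   2.  84.   0. -47.]
-90 [ 13.   8.   2.  84.   0. -77.]
-60 [  13.    8.    2.   84.    0. -107.]
-30 [  13.    8.    2.   84.    0. -137.]
0 [  13.    8.    2.   84.    0. -167.]
30 [ 13.   8.   2.  84.   0. 163.]
60 [ 13.   8.   2.  84.   0. 133.]
90 [ 13.   8.   2.  84.   0. 103.]
120 [13.  8.  2. 84.  0. 73.]
150 [13.  8.  2. 84.  0. 43.]
-180 [ 24. -17. -27.  80.   0.  24.]
-150 [ 24. -17. -27.  80.   0.  -6.]
-120 [ 24. -17. -27.  80.   0. -36.]
-90 [ 24. -17. -27.  80.   0. -66.]
-60 [ 24. -17. -27.  80.   0. -96.]
-30 [  24.  -17.  -27.   80.    0. -126.]
0 [  24.  -17.  -27.   80.    0. -156.]
30 [ 24. -17. -27.  80.   0. 174.]
60 [ 24. -17. -27.  80.   0. 144.]
90 [ 24. -17. -27.  80.   0. 114.]
120 [ 24. -17. -27.  80.   0.  84.]
150 [ 24. -17. -27.  80.   0.  54.]
```

View pics/ov.png

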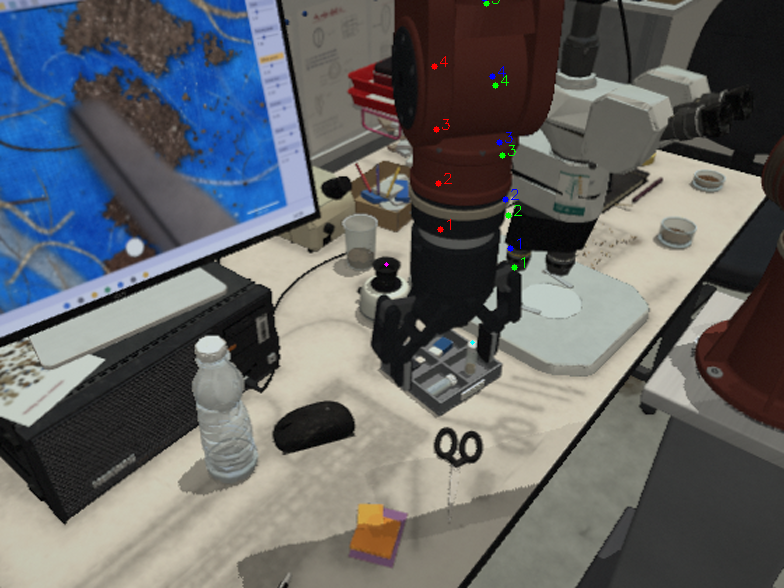

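The cup and vial markers fall on the real cup and cap in the scene view, so the two cameras agree. The tall part of the microscope stays at y < 0.17 at tool height. I'll go above the vial with the jaws along x.

```bash
python3 - <<'E'
from h import *
v=[.360,.2985]
robot.set_gripper(.05)
robot.move_pose([*v,.20],[180,0,90])
s=robot.observe(); print(s["time"],s["tool_pos"],s["tcp_rot"],s["ft_force"],s["gripper_width"],robot.tip_reach)
im=robot.grab_frame("scene")
for z,c in((.20-.073,(0,0,255)),(.06,(255,255,0))):
    print(z,proj("scene",[*v,z]))
crop("scene",200,60,200,240,2.4,"pics/a1.png",im)
E
```

```text
1.65 [0.36022517 0.29919528 0.20078235] [ 1.79940168e+02 -4.29952390e-02  9.01137600e+01] [ 0.08544221 -1.07072593 -0.4766906 ] 0.04995768626382263 0.0726
0.127 [[340.97685913 218.45906704]]
0.06 [[337.98750637 244.73030037]]
```

View pics/a1.png

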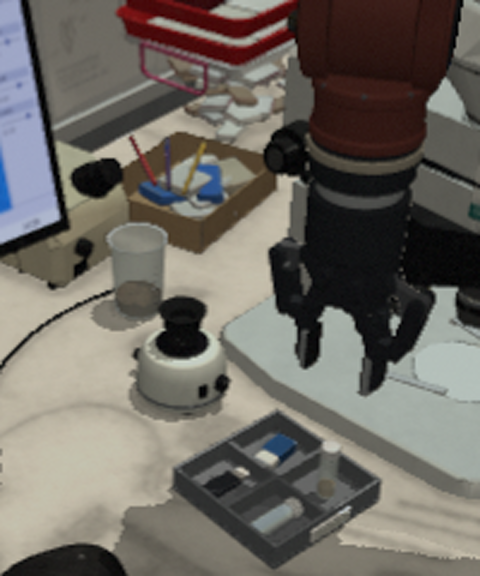

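The tip midpoint sits at crop (338,375) and the cap at (331,445). Both are within about 1 px of prediction, so I'll descend, grip and lift.

```bash
python3 - <<'E'
from h import *
v=[.360,.2985]
g=robot.line_to([*v,.102],vel=.08,guard=8)
print("guard",g); 
if not g:
    robot.set_gripper(0.0)
    s=robot.observe(); print(s["time"],s["tool_pos"],s["gripper_width"],s["ft_force"])
    robot.line_to([*v,.19],vel=.08)
    robot.pause(.3)
    s=robot.observe(); print(s["time"],s["tool_pos"],s["gripper_width"],s["ft_force"])
    im=robot.grab_frame("scene"); crop("scene",270,140,140,140,4,"pics/a2.png",im)
    print(proj("scene",[[*v,.19-.102+.004],[*v,.19-.102+.06]]))
E
```

```text
guard False
3.4833 [0.36012898 0.29860002 0.10240067] 0.014322507988628998 [-1.42716901 -1.23843472  5.15555269]
5.0333 [0.35989887 0.29845246 0.18976107] 0.014385523343173563 [ 0.13347116 -0.41825964 -0.23762323]
[[339.38279623 232.45581632]
 [341.96948632 209.75738819]]
```

View pics/a2.png

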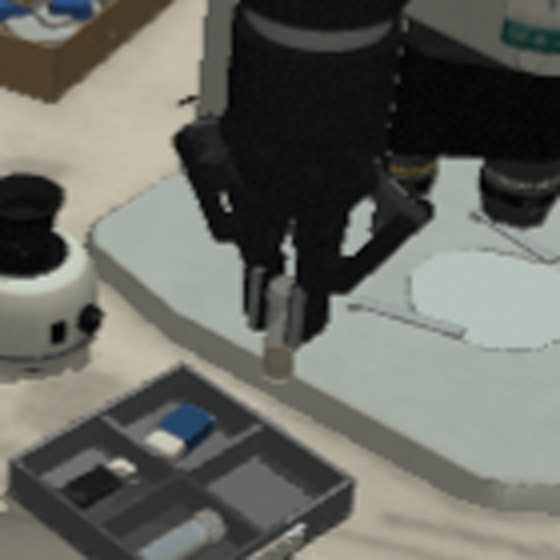

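The vial hangs upright in the jaws, with its bottom at crop (276,376) and cap at (285,280), both as predicted. I'll move it over the cup with a guard.

```bash
python3 - <<'E'
from h import *
v=[.360,.2985]; c=[.551,.2625]
robot.line_to([*v,.23],vel=.1)
print(robot.line_to([*c,.23],vel=.08,guard=15))
robot.line_to([*c,.21],vel=.05,guard=10); robot.pause(.2)
s=robot.observe(); print(s["time"],s["q"],s["tool_pos"],s["tcp_rot"],s["ft_force"],s["gripper_width"])
im=robot.grab_frame("scene"); crop("scene",215,130,120,120,5,"pics/a3.png",im)
it=robot.grab_frame("top"); cv2.imwrite("pics/t3.png",it[120:270,240:440])
print(proj("scene",[[*c,.112],[*c,.168],[*c,.096],[*c,.058]]))
E
```

```text
False
8.9667 [ 1.32142511e+01  7.90160922e+00 -2.06255108e+00  8.00034051e+01
  8.01380825e-04  1.03212480e+02] [0.5511798  0.26255089 0.21036051] [ 1.79968607e+02 -8.19350583e-03  9.00017732e+01] [-0.25366216  0.08022268  0.06156105] 0.014577905179873086
[[276.27368889 183.0010724 ]
 [276.54785943 161.07408052]
 [276.19865439 189.01352939]
 [276.02594066 202.87188907]]
```

View pics/a3.png

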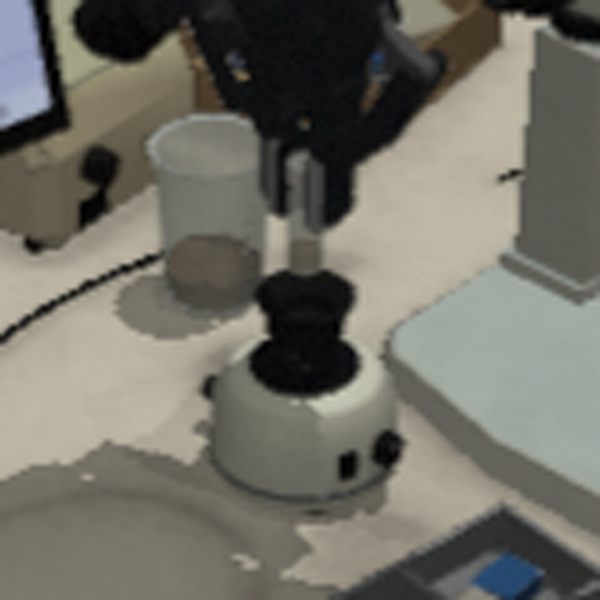

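The vial bottom at crop (305,275) is centred over the cup, whose rim spans x = 257 to 355. I'll go down slowly, reading the force at each step.

```bash
python3 - <<'E'
from h import *
c=[.551,.2625]
print(robot.line_to([*c,.184],vel=.03,guard=6)); 
for z in (.184,.180,.178,.176,.174,.172):
    g=robot.line_to([*c,z],vel=.02,guard=8); robot.pause(.15)
    f=np.array([robot.observe()["ft_force"] for _ in range(1)])[0]; s=robot.observe()
    print(z,g,s["tool_pos"].round(4),f.round(2),round(s["time"],2))
    if g or f[2]>5.2: break
im=robot.grab_frame("scene"); crop("scene",215,130,120,120,5,"pics/a4.png",im)
E
```

```text
False
0.184 False [0.551  0.2625 0.1841] [ 0.02 -0.85 -0.18] 10.48
0.18 False [0.551  0.2624 0.1799] [-0.07 -1.21 -0.73] 10.98
0.178 False [0.5512 0.2625 0.1783] [1.02 0.09 1.42] 11.38
0.176 False [0.5511 0.2625 0.1761] [ 2.27 -0.59  1.52] 11.78
0.174 False [0.5511 0.2626 0.1741] [ 2.68 -0.5   2.06] 12.18
0.172 False [0.5511 0.2625 0.1721] [ 2.08 -0.53  2.88] 12.58
```

View pics/a4.png

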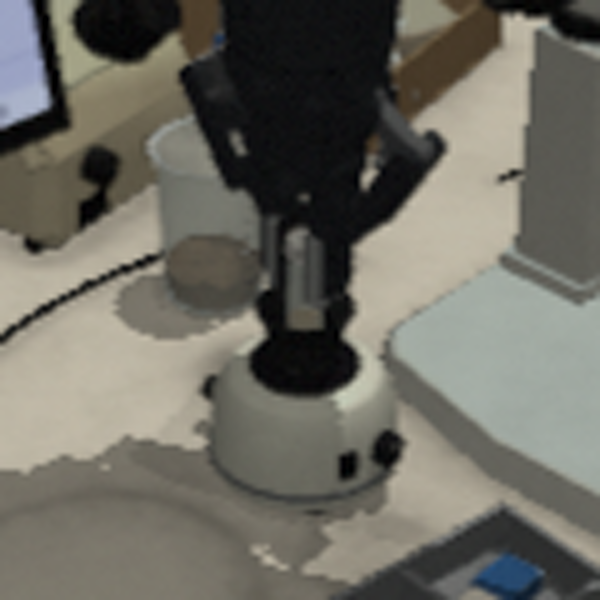

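The cup has visibly gone down: its rim edges were near crop y=290 and are now near 305, about 7 mm. The vial stands in the cup, with its cap at y≈230 as predicted. The spring force began at TCP z≈0.179. I'll press the last millimetre, hold, and average the force.

```bash
python3 - <<'E'
from h import *
robot.line_to([.551,.2625,.1713],vel=.02,guard=12)
F=[]
for _ in range(20): robot.pause(.2); s=robot.observe(); F.append(s["ft_force"])
print(np.mean(F,0).round(2),np.std(F,0).round(2),s["tool_pos"],s["tcp_rot"],s["gripper_width"],s["time"])
im=robot.grab_frame("scene"); a=cv2.imread("pics/a3.png")
crop("scene",235,155,80,80,7,"pics/b.png",im)
b=cv2.resize(cv2.resize(a,(120,120),interpolation=cv2.INTER_AREA)[25:105,20:100],None,fx=4.9,fy=4.9,interpolation=cv2.INTER_CUBIC)
d=cv2.resize(im[155:235,235:315],b.shape[:2],interpolation=cv2.INTER_CUBIC)
cv2.imwrite("pics/a5.png",np.clip(np.hstack([b,d])*1.6,0,255).astype(np.uint8))
for z in(.096,.089): 
  p=np.array([[.551+.024*np.cos(t),.2625+.024*np.sin(t),z] for t in np.linspace(0,6.28,40)])
  q=(proj("scene",p)-[235,155])*4.9; print(z,q.min(0).round(),q.max(0).round())
E
```

```text
[ 4.17 -0.1   3.98] [0.55 0.52 0.47] [0.55099263 0.26249452 0.17129648] [-1.79999575e+02  2.76708288e-03  9.00001491e+01] 0.01458371846841333 16.8833
0.096 [149. 138.] [254. 196.]
0.089 [149. 151.] [254. 209.]
```

View pics/a5.png

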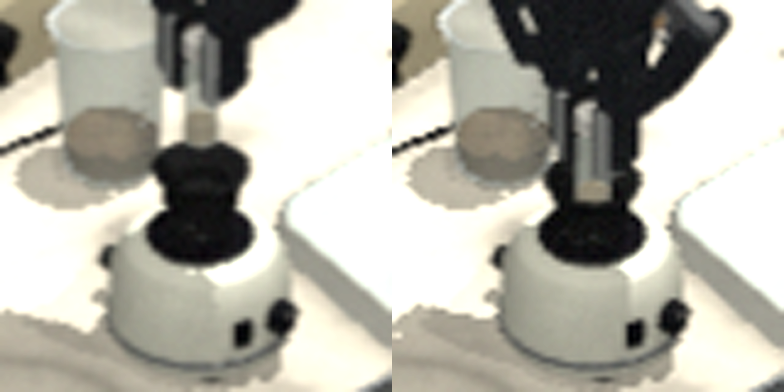

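The mean downward force is 3.98 N, which the spec puts at 7 mm. A sideways force of 4 N in x has built up, though, so the vial may be against the bore wall or on the funnel. There is time to lift just off the floor, find the bore walls by touch, and press again centred.

```bash
python3 - <<'E'
from h import *
c=np.array([.551,.2625]); z=.1815
robot.line_to([*c,z],vel=.03)
def mf(n=6):
    F=[]
    for _ in range(n): robot.pause(.04); F.append(robot.observe()["ft_force"])
    return np.mean(F,0).round(2)
print("free",mf(8),robot.observe()["time"])
for ax in(0,1):
    e=[]
    for sg in(1,-1):
        t=c.copy(); t[ax]+=sg*.007
        g=robot.line_to([*t,z],vel=.012,guard=4); s=robot.observe()
        print(ax,sg,g,s["tool_pos"].round(4),s["ft_force"].round(1),round(s["time"],2)); e.append(s["tool_pos"][ax])
        robot.line_to([*c,z],vel=.03)
    c[ax]=np.mean(e); robot.line_to([*c,z],vel=.03)
    print("centre",c,"gap",e[0]-e[1],mf())
print(robot.observe()["time"])
E
```

```text
free [ 1.52 -2.44  0.98] 17.7583
0 1 True [0.5553 0.2625 0.1806] [ 1.2 -1.   0.4] 18.22
0 -1 True [0.5506 0.2622 0.1813] [ 2.8 -0.4  1.6] 18.78
centre [0.55298947 0.2625    ] gap 0.004714439108536417 [-0.26 -0.12 -0.17]
1 1 True [0.5529 0.2637 0.181 ] [ 1.  -2.  -0.5] 19.85
1 -1 True [0.5528 0.2562 0.1812] [1.6 1.8 0.2] 20.68
centre [0.55298947 0.25993459] gap 0.007526540659623049 [ 0.    0.2  -0.84]
21.55
```

The bore centre is offset to about (0.5537, 0.260): the -x wall was right beside the vial, and the y gap of 7.5 mm fits the 8 mm clearance. I'll press there.

```bash
python3 - <<'E'
from h import *
c=[.5537,.260]
robot.line_to([*c,.1815],vel=.03)
def mf(n=8):
    F=[]
    for _ in range(n): robot.pause(.05); F.append(robot.observe()["ft_force"])
    return np.mean(F,0).round(2)
print("free",mf())
for z in(.1795,.1785,.1775,.1745,.1713):
    g=robot.line_to([*c,z],vel=.02,guard=12); print(z,g,mf())
im=robot.grab_frame("scene")
robot.pause(4)
s=robot.observe();print(mf(12),s["torque"],s["tool_pos"],s["gripper_width"],s["time"])
crop("scene",235,155,80,80,7,"pics/a6.png",np.clip(im*1.6,0,255).astype(np.uint8))
print((proj("scene",[[*c,.0733],[*c,.1293]])-[235,155])*7)
E
```

```text
free [-0.31  0.05 -0.33]
0.1795 False [-0.03  0.16 -0.63]
0.1785 False [ 0.23 -0.02 -0.24]
0.1775 False [-0.09 -0.32  1.68]
0.1745 False [-0.13  0.21  2.69]
0.1713 False [ 0.09 -0.21  3.64]
[1.26 0.13 3.96] [ 0.02364594 -0.32901539 -0.02586624] [0.55372231 0.26000255 0.17133151] 0.014313035478716457 29.6083
[[286.03842678 290.13068278]
 [287.81512883 143.43670778]]
```

View pics/a6.png

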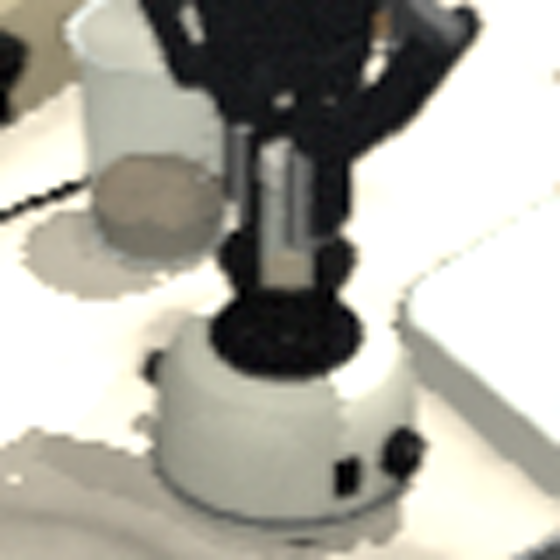

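The vial stands upright in the lowered cup, with its cap at about (280,145) and the bottom hidden behind the rim. The side force is almost gone and fz is about 4 N, so I'm handing in while holding.

```bash
python3 - <<'E'
from h import *
robot.job_done(); print(robot.observe()["time"])
E
```

```text
the job is handed in; nothing more can be done
the job is handed in; nothing more can be done
```

I lifted the standing vial from its compartment, set it upright in the mixer's cup, pressed the cup about half way down and handed the job in still gripping and pressing. The simulator gives no verdict.

- **First press:** at the position found by camera, this read 4.0 N down but also about 4 N sideways. I eased off just clear of the cup floor and found the bore walls by touch, which put its centre about 3–4 mm away, at roughly (0.554, 0.260). One +x wall contact in that probe was doubtful, so the x centre is good to about 1 mm.
- **Final press:** contact began at TCP z ≈ 0.178 and I stopped at 0.1713, which is about 6.5–7 mm of travel. The force was 3.6–4.0 N down, matching the spec for 7 mm. Sideways force was near 0 N after pressing and 1.3 N at the last reading.
- **Hold:** the arm kept that pose for more than 4 s, and the clock read 29.6 s at the last check. The tool was vertical, and the picture taken at the start of the hold shows the vial upright in the lowered cup.
- **Not measured:** cup travel is inferred from height and force, not read directly. I took no picture after the hold. I did not measure the other bin contents again; nothing touched them, and they looked unmoved in the picture after the lift.

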